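Take a bore's depth with a rod gauge and set its stop

TASK

Take the depth gauge out of its stand and lower its rod (do not drop it) into the counterbored blind hole of the grey housing until the rod stands on the true bottom, not on the step inside. Then slide the gauge's stop down the rod until its foot lies flat on the round boss, keep it pressed there with about 10 N (never hard) for two seconds, and let go so that the gauge stays standing in the hole, rod bottomed and stop seated. Leave the caliper, the tin and the bearing where they are.

Things in the scene. Friction and masses are not known exactly. Their poses are not given: they have to be found in the camera images.
- gauge: The steel stop of the depth gauge, 0.15 kg: round foot (46 mm diameter, 7 mm thick) and on it a ribbed round barrel (30 mm diameter, 27 mm tall), the place to grip. Origin: centre of the foot's underside; z up. A round rod slides through its middle, held by about 4 N of friction wherever it stands. At the start the foot rests on the stand's top, the rod hanging through.
- rod (a joint): Where the rod (10 mm diameter, 112 mm long, tip chamfered 0.6 mm) stands in the stop, m: its tip is 70 mm + value below the foot's underside, its upper end 42 mm - value above it. Falls as the rod is pushed up through the stop. About 0 at the start (+-3 mm); range -60 to +5 mm.
- rod_tip (a point): Centre of the rod's lower end.
- stand: Fixed stand of dark bent steel: 84 x 76 mm base, two 5 mm side cheeks and a flat top plate 52 mm (x) x 68 mm (y) whose top is 92 mm above the bench, with an 18 mm hole in its middle. Origin: centre of the underside; z up. Lift the gauge straight up at least 80 mm to clear it.
- housing: Fixed grey cast housing screwed down: foot flange 100 x 124 mm, 10 mm thick; body 82 (x) x 98 (y) mm, flat top 70 mm above its underside, with a round steel boss off centre on it. It stands on a dark packing plate that raises it 0 to 12 mm above the bench, different each time. Origin: centre of its underside (top of the packing); z up.
- boss: The machined steel boss round the hole, part of the housing: a ring of 52 mm outer and 26 mm inner diameter, 6 mm tall. Origin: centre of its underside; its top, on which the stop's foot shall seat, is 6 mm higher: 76 to 88 mm above the bench, as the packing has it.
- bore: The blind hole. Origin: on its upright axis, level with the boss's top; z up. Counterbore 26 mm diameter, 12 mm deep, ending in a flat step; below it, coaxial, an 11.5 mm bore (sharp edge) down to a flat solid bottom, 44 to 58 mm below the boss's top, different each time and not measured: feel it. Rod clearance 0.75 mm a side; more than about 1 mm off centre the rod lands on the step.
- caliper: Bystander: steel vernier caliper lying flat to the right of the work, 74 x 220 x 11 mm. Origin: centre of its underside.
- grease_tin: Bystander: low round tin, 66 mm diameter, 46 mm high. Origin: centre of its underside.
- bearing: Bystander: ball bearing lying flat, 52 mm diameter, 15 mm high. Origin: centre of its underside.
Things that resemble listed ones, but are neither listed nor needed, are in the scene too. There is more than one size of the gauge; the job needs the smallest.

How it is judged:
By the outcome, as a careful person would: the job done as asked, in the order asked, and still so for the second after the job is handed in, with the robot touching nothing.
It also fails if it takes over 64 s, if anything falls off the work surface, if the arm or the gripper's body presses on something with over 40 N, if the wrist force passes 120 N, or if a joint passes its speed limit or range.

ROBOT

A 7-joint arm with a two-finger parallel gripper is mounted at the origin on a cart in front of the work surface, level with it; the furniture and walls round the work are solid. World frame = base frame: x ahead of the robot, y to its left, z up, the work surface at z = 0. Lengths are in m, angles in rad, forces in N, time in s.
With the tool pointing down it reaches from about 0.425 to 0.875 m from the base axis. Payload 8.4 kg.
Tool frame: the origin (TCP) lies on the centre line of the jaws, within the pads' length; the fingertips stand 14 mm ahead of it and the grasp point (between the pads) lies 5 mm behind it (manip.tip_reach is the z of the fingertips in the tool frame, in m); z points along the fingers, y is the line along which they close (so a half turn about z gives the same grasp; the last joint's range is limited). The gripper opens to 87 mm and grips with 3 to 60 N. Pads are 19 mm wide; open, the fingers measure 117 mm over their backs; the gripper's body (75 mm by 190 mm) begins 51 mm behind the grasp point.
Start: joints at [1.166, 0.333, 0.04, 1.465, -0.013, 1.343, -0.059], TCP at [0.196, -0.62, 0.237] pointing down, gripper open.
Joint ranges: [-2.58, 2.58], [-0.38, 2.09], [-1.3, 1.39], [0.25, 2.4], [-1.5, 4.64], [0.08, 2.09], [-2.65, 2.65]. Speed limits (rad/s): [2.22, 2.22, 2.79, 2.79, 3.14, 3.14, 3.14].

INTERFACE

Orientations are given as a unit quaternion [x, y, z, w].
In Python, from workcell import manip gives the robot as it stands. The module is installed in compiled form; this text tells all that it offers.
- The arm moves only by the tool jog_arm, never from a script. Its argument "targets" is a list of rows, each a list of 2 entries, a list of its own where there are three numbers: the shift along the world's x, y, z in m, then the turn, a rotation vector about the world's x, y, z in rad. In form: [[[dx, dy, dz], [rx, ry, rz]], ...]. A call has 1 to 20 rows; each row is the pose to reach, as a shift and turn from the pose commanded when the call began; what a row does not reach only later rows make up. A row lasts 1/8 s, in which the tool goes at most 62.5 mm and 10.7 degrees, less where a joint would pass 70% of its speed; a pose out of reach is approached as far as the arm can. A call with a gripper value outside its range is refused whole. "gripper" is the closure in counts, from 0 (fully open) to 255 (shut), set as the call begins (left out, the last holds). The fingers move at their own pace and stop on an object; "force" is the grip in N (left out, the last holds). Time passes only in rows, so rows that repeat a pose let the fingers close. It gives the time, the measured TCP pose, the force, the opening and the grip force at its end, in the units of the state.
- manip.get_state(): the state, without advancing time (a new reading comes with each control period).
- manip.camera(name): name is "side" or "top"; returns a dict with "img" (400x640x3 uint8, red, green, blue), "depth" (400x640 float32, m along the optical axis (not along the pixel's ray), 0 where there is no reading), "fx", "fy", "cx", "cy" (pixels), "distortion" ([k1, k2, p1, p2, k3] as OpenCV has them; the pictures are not rectified), "position" and "orientation" of the camera in the world. Camera axes: x right, y up, looking along -z (the intrinsics and any distortion apply to the point x, -y, -z); pixel columns grow to the right and rows downward; lengths in m; the calibration is good to about 2 mm. A picture is of the moment at which its call begins.
- manip.job_done(): hands the job in; it is judged then, once.
The state is a dict: "time_s": time; "q": joint angles; "qvel": joint speeds; "effort": joint torques, N m; "eef_pos": TCP position; "eef_rot": TCP orientation; "contact_force": force on the tool from outside, world axes, zero at the start; "moment": the same for the moment, N m; "grip_width": finger opening in m; "grip_force": force on a finger pad.
Only numpy, scipy, OpenCV 4.12 (cv2) and the standard library are available. Lean on these libraries where they do the work, as an engineer would, in place of code of your own. Each camera call takes 0.05 s, during which the arm holds its last target. There are 200 camera calls.

## Working session

There is one attempt and no reset: what is moved stays moved. The work goes in short steps, Python scripts to look and compute and a tool call to move; the robot and the scene stay as the last step left them, time stands still between calls to the robot, and variables do not carry over. Pictures are saved under pics/ and viewed, at most 10 in all, crops included, and the job is handed in when it is done.

Besides the shell and the picture viewer there is one more tool, called after ">>>" in YAML: its name, and indented under it one key for each argument. jog_arm: Moves the arm, as the interface text tells. Its arguments: {"type":"object","properties":{"targets":{"type":"array"},"gripper":{"type":"number"},"force":{"type":"number"}},"required":["targets"]}

```bash
mkdir -p pics
cat > h.py <<'E'
import numpy as np, cv2, pickle
from scipy.spatial.transform import Rotation as R
from workcell import manip
def snap(n,tag):
    c=manip.camera(n); pickle.dump(c,open(f'pics/{tag}.pkl','wb'))
    cv2.imwrite(f'pics/{tag}.png',c['img'][:,:,::-1]); return c
def load(tag): return pickle.load(open(f'pics/{tag}.pkl','rb'))
def ray(c,u,v):
    K=np.array([[c['fx'],0,c['cx']],[0,c['fy'],c['cy']],[0,0,1]])
    p=cv2.undistortPoints(np.array([[[u,v]]],float),K,np.array(c['distortion'],float))[0,0]
    return np.array(c['position']),R.from_quat(c['orientation']).as_matrix()@np.array([p[0],-p[1],-1])
def onz(c,u,v,z):
    o,d=ray(c,u,v); return o+d*(z-o[2])/d[2]
def dep(c,u,v):
    o,d=ray(c,u,v); return o+d*c['depth'][int(round(v)),int(round(u))]
E
python3 - <<'E'
from h import *
for n in('top','side'):
    c=snap(n,n+'0'); print(n,c['position'],c['orientation'],c['fx'],c['cx'],c['cy'],c['distortion'])
s=manip.get_state(); print(s); print(manip.tip_reach)
E
```

```text
top [ 0.26056483 -0.04456217  1.36258484] [-0.05146828  0.04906856  0.71014322 -0.70045692] 454.6515468490427 322.7063029805759 203.96154162516308 [-0.05803563  0.          0.          0.          0.        ]
side [-0.01390254  0.78549985  0.59245021] [-0.12526084  0.49256316  0.83364946 -0.21614772] 381.0180355491312 314.51488680723133 199.11958667419879 [-0.04513319  0.          0.          0.          0.        ]
{'time_s': 0.1, 'q': array([ 1.16578094,  0.33384239,  0.03985269,  1.46616926, -0.01339998,
        1.34333626, -0.05852444]), 'qvel': array([-2.49225007e-03, -7.62386945e-04, -1.74343466e-03, -7.96641959e-04,
        3.14456443e-04, -1.16801657e-03,  6.96874519e-05]), 'effort': array([ 3.32906449e-03, -6.57805395e+01,  1.33941840e+00, -4.04705179e+01,
       -5.97183011e-02,  4.08201374e-02,  5.16511591e-05]), 'eef_pos': array([ 0.19556024, -0.61945162,  0.23575318]), 'eef_rot': array([ 9.88333656e-01,  1.52302429e-01, -1.58923533e-04, -7.27634249e-04]), 'contact_force': array([0.26277734, 0.00557019, 0.39840736]), 'moment': array([-0.0088973 , -0.03875008, -0.01409498]), 'grip_force': 0.0, 'grip_width': 0.08728749606032954}
0.014
```

View pics/top0.png

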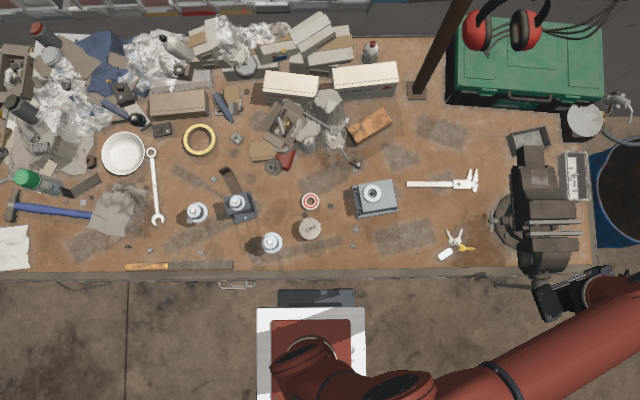

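View pics/side0.png

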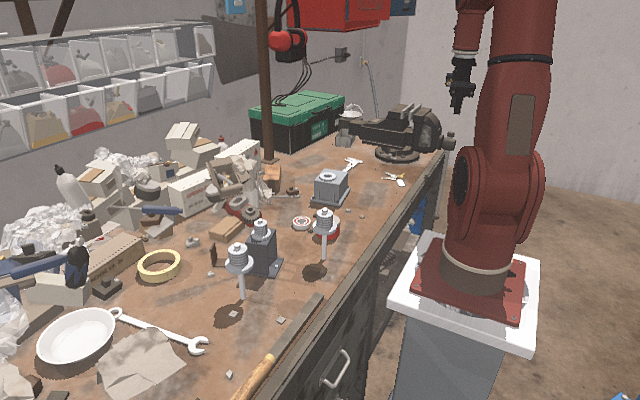

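The top view shows three gauge-like things, at (197,212), (237,202) and (271,242). The housing with its boss is at (374,195). The side view shows the gauges at (239,270), (262,238) and (324,230). I'll enlarge these to confirm which is which.

Run:
```python
from h import *
t=load('top0');s=load('side0')
a=cv2.resize(t['img'][180:260,170:330],(800,400),interpolation=cv2.INTER_CUBIC)
b=cv2.resize(s['img'][195:315,200:360],(266,200),interpolation=cv2.INTER_CUBIC)
b=cv2.resize(s['img'][200:310,200:350],(800,586),interpolation=cv2.INTER_CUBIC)
cv2.imwrite('pics/ct.png',a[:,:,::-1]);cv2.imwrite('pics/cs.png',b[:,:,::-1])
for p in [(197,212),(237,202),(271,242),(374,195),(365,210),(310,201),(310,229)]: print(p,dep(t,*p).round(3))
for p in [(239,250),(261,224),(324,212)]: print(p,dep(s,*p).round(3))
```

```text
(197, 212) [0.419 0.302 0.137]
(237, 202) [0.447 0.195 0.124]
(271, 242) [0.334 0.098 0.146]
(374, 195) [ 0.47  -0.189  0.071]
(365, 210) [ 0.426 -0.162  0.075]
(310, 201) [ 0.465 -0.003  0.002]
(310, 229) [ 0.376 -0.004  0.047]
(239, 250) [0.415 0.318 0.135]
(261, 224) [0.443 0.206 0.125]
(324, 212) [0.332 0.11  0.139]
```

View pics/ct.png

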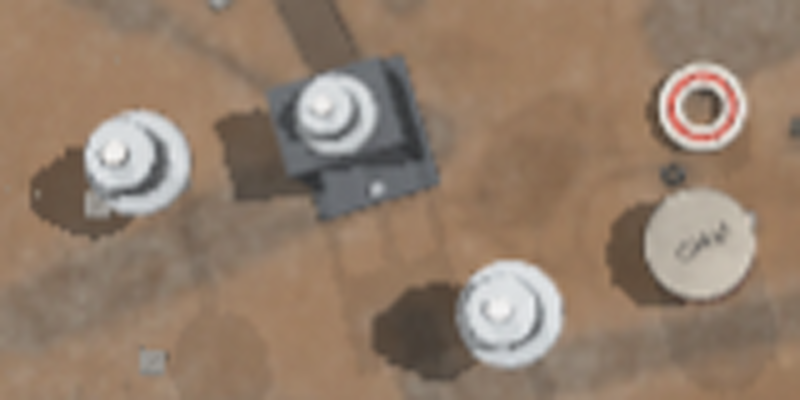

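View pics/cs.png

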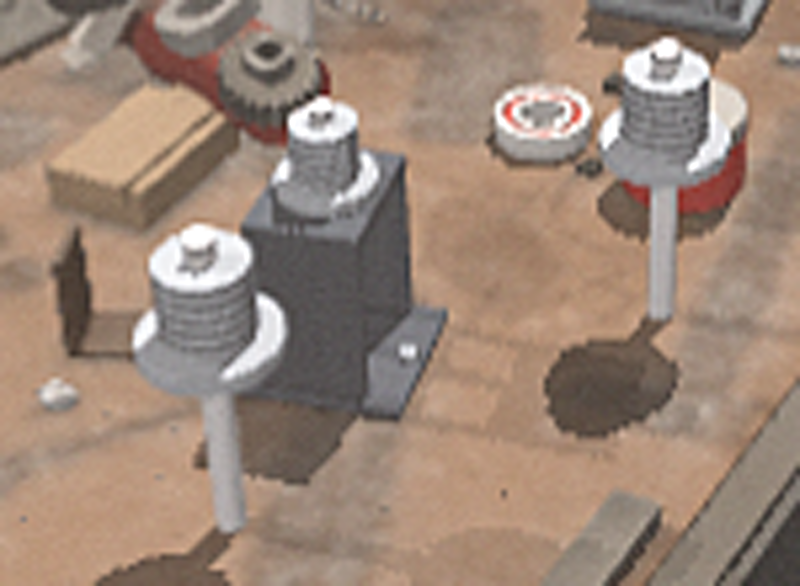

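The gauges in the side image are at (239,270), (262,238) and (324,230). Only the one at (262,238), top view (237,202), hangs in the stand. It also has the smallest foot and barrel, about 46 mm across against roughly 58 for the other two, so it is the target. Next I'll measure the gauge and boss.

```bash
cat >> h.py <<'E'
def cloud(c):
    H,W=c['depth'].shape; K=np.array([[c['fx'],0,c['cx']],[0,c['fy'],c['cy']],[0,0,1]])
    g=np.stack(np.meshgrid(np.arange(W),np.arange(H)),-1).reshape(-1,1,2).astype(float)
    p=cv2.undistortPoints(g,K,np.array(c['distortion'],float)).reshape(H,W,2)
    d=np.dstack([p[...,0],-p[...,1],-np.ones((H,W))])@R.from_quat(c['orientation']).as_matrix().T
    return np.array(c['position'])+d*c['depth'][...,None]
E
python3 - <<'E'
from h import *
t=load('top0');s=load('side0')
for n,c in(('t',t),('s',s)):
    P=cloud(c)
    for nm,xy,lo,hi,r in(('gauge',(.447,.2),.1,.15,.035),('foot',(.447,.2),.094,.105,.03),('boss',(.472,-.185),.077,.1,.04),('body',(.46,-.185),.06,.0765,.055),('bench',(.45,0),-.02,.02,.1)):
        m=(np.hypot(P[...,0]-xy[0],P[...,1]-xy[1])<r)&(P[...,2]>lo)&(P[...,2]<hi)
        q=P[m]; v,u=np.nonzero(m)
        print(n,nm,m.sum(),q.mean(0).round(4),np.median(q,0).round(4),q.std(0).round(4),(u.min(),u.max(),v.min(),v.max()) if len(u) else 0)
P=cloud(t); print((P[186:204,364:384,2]*1000).astype(int))
a=cv2.resize(t['img'][175:220,345:405],(800,600),interpolation=cv2.INTER_CUBIC)
b=cv2.resize(s['img'][160:205,305:365],(800,600),interpolation=cv2.INTER_CUBIC)
cv2.imwrite('pics/boss.png',np.hstack([cv2.resize(a,(400,300)),cv2.resize(b,(400,300))])[:,:,::-1])
E
```

```text
t gauge 147 [0.4481 0.1993 0.1193] [0.4473 0.1991 0.1245] [0.0092 0.0096 0.0117] (np.int64(229), np.int64(244), np.int64(195), np.int64(210))
t foot 129 [0.4463 0.1983 0.0984] [0.4423 0.1946 0.0982] [0.0146 0.0147 0.0025] (np.int64(227), np.int64(246), np.int64(193), np.int64(212))
t boss 255 [ 0.4722 -0.1843  0.0803] [ 0.4711 -0.1848  0.0798] [0.0177 0.0182 0.0025] (np.int64(360), np.int64(386), np.int64(181), np.int64(207))
t body 501 [ 0.4646 -0.1926  0.073 ] [ 0.4629 -0.1929  0.0738] [0.0243 0.0271 0.0031] (np.int64(358), np.int64(391), np.int64(181), np.int64(212))
t bench 2970 [ 4.581e-01 -1.000e-04  1.100e-03] [ 4.579e-01 -2.000e-04  4.000e-04] [0.0461 0.0529 0.0045] (np.int64(276), np.int64(342), np.int64(174), np.int64(238))
s gauge 196 [0.4436 0.2092 0.118 ] [0.4428 0.2103 0.12  ] [0.0076 0.0074 0.0092] (np.int64(253), np.int64(267), np.int64(219), np.int64(236))
s foot 130 [0.4416 0.2114 0.0987] [0.4378 0.2141 0.0984] [0.0118 0.0105 0.0024] (np.int64(251), np.int64(270), np.int64(229), np.int64(240))
s boss 78 [ 0.47   -0.1782  0.0794] [ 0.4703 -0.1778  0.0795] [0.0143 0.0
[... 1556 characters left out ...]
9   84   77   85   82   79   81   81
    80   82   71   75   72   70]
 [  72   82   80   73   78   78   82   82   84   84   83   80   78   85
    83   78   77   75   69   76]
 [  71   72   84   83   79   82   85   85   81   77   80   84   81   77
    75   79   73   75   75   80]
 [  76   73   74   80   81   78   80   83   79   77   77   82   81   71
    70   71   76   75   78   75]
 [1362   77   76   64   75   77   77   74   78   80   78   79   72   77
    71   78   75   74   70   67]
 [  74   75   73   71   79   74   75   76   76   75   75   73   81   79
    75   76   75   79   70   75]
 [  75   75   72   76   72   75   75   73   73   75   75   72   77   77
    73   75   76   71   84   73]]
```

View pics/boss.png

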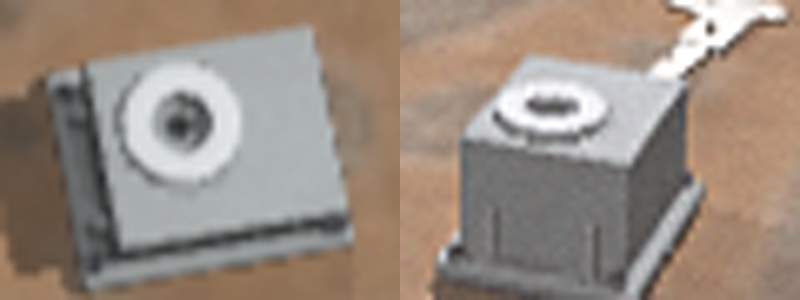

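The crop shows the boss ring as a bright disc in both views, at top (372,193.5) and side (327.5,176). I'll take subpixel centres next.

```bash
cat >> h.py <<'E'
def disc(c,u0,v0,h,thr,k=8):
    "centre (px) and axes of the bright blob nearest u0,v0"
    g=cv2.cvtColor(c['img'],cv2.COLOR_RGB2GRAY)[v0-h:v0+h+1,u0-h:u0+h+1]
    g=cv2.resize(g,None,fx=k,fy=k,interpolation=cv2.INTER_CUBIC)
    cs,_=cv2.findContours((g>thr).astype(np.uint8),cv2.RETR_EXTERNAL,cv2.CHAIN_APPROX_NONE)
    q=cv2.convexHull(max(cs,key=cv2.contourArea)); m=cv2.moments(q); e=cv2.fitEllipse(q)
    f=lambda x,y:((x+.5)/k-.5+u0-h,(y+.5)/k-.5+v0-h)
    return f(m['m10']/m['m00'],m['m01']/m['m00']),f(*e[0]),np.array(e[1])/k
E
python3 - <<'E'
from h import *
t=load('top0');s=load('side0')
for n,c,u,v in(('top',t,372,193),('side',s,327,176)):
    for thr in(190,205,215):
        a,b,ax=disc(c,u,v,13,thr); print(n,thr,np.round(a,2),np.round(b,2),ax.round(1),onz(c,*a,.0805).round(4),onz(c,*b,.0805).round(4))
for n,c,u,v,h in(('top',t,236,202,10),('side',s,261,224,9)):
    for thr in(160,180,195):
        a,b,ax=disc(c,u,v,h,thr); print(n,thr,np.round(b,2),ax.round(1),onz(c,*b,.126).round(4),onz(c,*b,.099).round(4))
P=cloud(t);Z=P[...,2]
m=(np.hypot(P[...,0]-.4705,P[...,1]+.185)<.024)&(np.hypot(P[...,0]-.4705,P[...,1]+.185)>.015)&(Z>.06)&(Z<.1);print('bossz',Z[m].mean(),m.sum())
m=(abs(P[...,0]-.45)<.05)&(abs(P[...,1]-.195)<.04)&(Z>.08)&(Z<.1);print('stand',Z[m].mean(),np.median(Z[m]))
E
```

```text
top 190 [372.17 192.67] [372.18 192.67] [17.5 17.9] [ 0.4749 -0.1833  0.0805] [ 0.4749 -0.1833  0.0805]
top 205 [372.12 192.76] [372.11 192.75] [16.6 17.2] [ 0.4746 -0.1832  0.0805] [ 0.4747 -0.1831  0.0805]
top 215 [372.11 192.82] [372.06 192.81] [15.8 16.8] [ 0.4745 -0.1831  0.0805] [ 0.4745 -0.183   0.0805]
side 190 [329.57 176.05] [330.27 176.1 ] [15.1 32.6] [ 0.4639 -0.1805  0.0805] [ 0.4619 -0.1812  0.0805]
side 205 [327.26 175.06] [327.24 175.06] [ 8.1 16.6] [ 0.4735 -0.1833  0.0805] [ 0.4736 -0.1834  0.0805]
side 215 [327.26 175.22] [327.26 175.22] [ 7.5 16.2] [ 0.473  -0.1823  0.0805] [ 0.473  -0.1823  0.0805]
top 160 [236.88 202.2 ] [15.4 16. ] [0.446 0.195 0.126] [0.45   0.2002 0.099 ]
top 180 [236.89 202.16] [14.8 15.3] [0.4461 0.195  0.126 ] [0.4501 0.2002 0.099 ]
top 195 [236.86 202.11] [14.3 14.7] [0.4462 0.1951 0.126 ] [0.4503 0.2003 0.099 ]
side 160 [262.1  222.56] [ 9.3 17.5] [0.4437 0.2005 0.126 ] [0.4702 0.1667 0.099 ]
side 180 [260.11 222.14] [ 8.3 13.1] [0.4487 0.2013 0.126 ] [0.4755 0.1675 0.099 ]
side 195 [260.05 222.1 ] [ 8.1 12.8] [0.449  0.2012 0.126 ] [0.4758 0.1674 0.099 ]
bossz 0.07886607507845045 135
stand 0.09309654135116444 0.09324526742785189
```

>>> jog_arm:
  targets:
    - [[0.035,0.04,0.03],[0,0,0]]
    - [[0.07,0.08,0.06],[0,0,0]]
    - [[0.11,0.12,0.08],[0,0,0]]
    - [[0.15,0.165,0.08],[0,0,0]]
    - [[0.18,0.21,0.08],[0,0,0]]
    - [[0.21,0.26,0.08],[0,0,0]]
    - [[0.235,0.31,0.08],[0,0,0]]
    - [[0.26,0.36,0.08],[0,0,0]]
    - [[0.28,0.41,0.08],[0,0,0]]
    - [[0.295,0.46,0.08],[0,0,0]]
    - [[0.305,0.51,0.08],[0,0,0]]
    - [[0.31,0.56,0.08],[0,0,0]]
    - [[0.31,0.61,0.08],[0,0,0]]
    - [[0.305,0.66,0.08],[0,0,0]]
    - [[0.295,0.71,0.08],[0,0,0]]
    - [[0.275,0.765,0.08],[0,0,0]]
    - [[0.253,0.8205,0.06],[0,0,0]]
    - [[0.253,0.8205,0.02],[0,0,0]]
    - [[0.253,0.8205,-0.02],[0,0,0]]
    - [[0.253,0.8205,-0.04],[0,0,0]]
  gripper: 60

```text
time_s: 2.6
eef_pos: [0.4475, 0.2002, 0.1942]
eef_rot: [0.988, 0.153, -0.001, 0.0]
contact_force: [0.3, -1.2, -0.2]
grip_width: 0.0664
grip_force: 0.0
```

>>> jog_arm:
  targets:
    - [[0,0,-0.03],[0,0,0]]
    - [[0,0,-0.06],[0,0,0]]
    - [[0,0,-0.07],[0,0,0]]
    - [[0,0,-0.077],[0,0,0]]
    - [[0,0,-0.077],[0,0,0]]
    - [[0,0,-0.077],[0,0,0]]

```text
time_s: 3.35
eef_pos: [0.4492, 0.2009, 0.1204]
eef_rot: [0.988, 0.152, 0.001, -0.0]
contact_force: [0.5, 0.2, 0.4]
grip_width: 0.0667
grip_force: 0.0
```

Run:
```python
from h import *
s=manip.get_state(); print(s['eef_pos'],s['eef_rot'],s['contact_force'])
c=snap('side','s1'); t=snap('top','t1')
a=cv2.resize(c['img'][175:265,200:320],(800,600),interpolation=cv2.INTER_CUBIC)
cv2.imwrite('pics/hov.png',a[:,:,::-1])
```

```text
[0.44915607 0.20090396 0.12036932] [ 9.88340443e-01  1.52258899e-01  6.23027588e-04 -8.71713229e-05] [0.50941328 0.17736391 0.38149806]
```

View pics/hov.png

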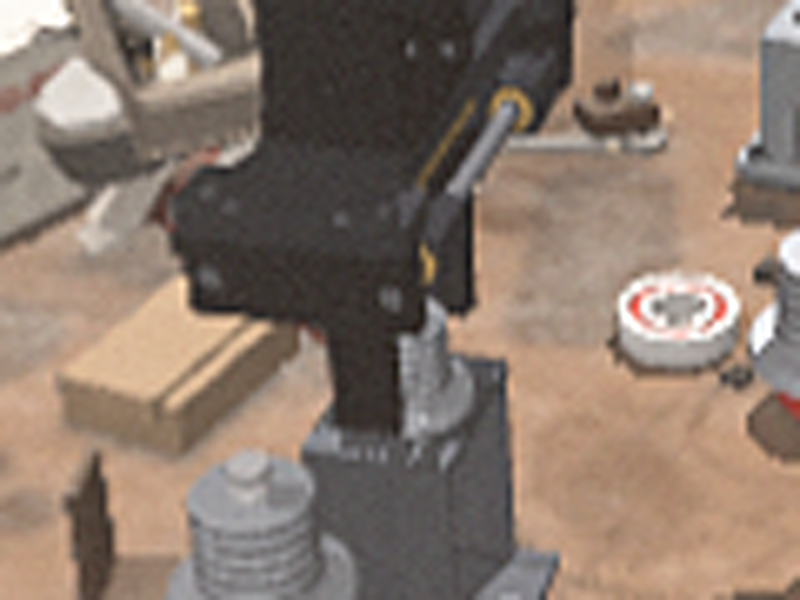

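The side view shows the open fingers either side of the barrel, at about crop (430,360), with the tips just above the foot. I'll squeeze lightly, turn 90°, then squeeze again so the barrel centres in both directions.

>>> jog_arm:
  targets:
    - [[0,0,-0.003],[0,0,0]]
    - [[0,0,-0.003],[0,0,0]]
    - [[0,0,-0.003],[0,0,0]]
    - [[0,0,-0.003],[0,0,0]]
    - [[0,0,-0.003],[0,0,0]]
    - [[0,0,-0.003],[0,0,0]]
    - [[0,0,-0.003],[0,0,0]]
    - [[0,0,-0.003],[0,0,0]]
  gripper: 180
  force: 5

```text
time_s: 4.45
eef_pos: [0.4487, 0.2007, 0.1166]
eef_rot: [0.988, 0.152, 0.0, -0.0]
contact_force: [-0.7, 0.4, 0.6]
grip_width: 0.0297
grip_force: 5.0
```

>>> jog_arm:
  targets:
    - [[0,0,0],[0,0,0]]
    - [[0,0,0],[0,0,0]]
    - [[0,0,0],[0,0,0]]
    - [[0,0,0],[0,0,0.18]]
    - [[0,0,0],[0,0,0.36]]
    - [[0,0,0],[0,0,0.54]]
    - [[0,0,0],[0,0,0.72]]
    - [[0,0,0],[0,0,0.9]]
    - [[0,0,0],[0,0,1.08]]
    - [[0,0,0],[0,0,1.26]]
    - [[0,0,0],[0,0,1.44]]
    - [[0,0,0],[0,0,1.571]]
    - [[0,0,0],[0,0,1.571]]
    - [[0,0,0],[0,0,1.571]]
  gripper: 100

```text
time_s: 6.2
eef_pos: [0.4487, 0.2006, 0.1165]
eef_rot: [0.592, 0.806, -0.0, -0.0]
contact_force: [0.6, 0.4, 0.3]
grip_width: 0.0528
grip_force: 0.0
```

>>> jog_arm:
  targets:
    - [[0,0,0],[0,0,0]]
    - [[0,0,0],[0,0,0]]
    - [[0,0,0],[0,0,0]]
    - [[0,0,0],[0,0,0]]
    - [[0,0,0],[0,0,0]]
    - [[0,0,0],[0,0,0]]
    - [[0,0,0],[0,0,0]]
  gripper: 185
  force: 30

```text
time_s: 7.08
eef_pos: [0.4488, 0.2007, 0.1166]
eef_rot: [0.591, 0.807, 0.0, 0.0]
contact_force: [2.1, 0.7, 0.2]
grip_width: 0.0297
grip_force: 30.0
```

>>> jog_arm:
  targets:
    - [[0,0,0.03],[0,0,0]]
    - [[0,0,0.06],[0,0,0]]
    - [[0,0,0.09],[0,0,0]]
    - [[0,0,0.115],[0,0,0]]
    - [[0.001,-0.02,0.115],[0,0,0]]
    - [[0.004,-0.065,0.115],[0,0,0]]
    - [[0.007,-0.11,0.115],[0,0,0]]
    - [[0.01,-0.155,0.115],[0,0,0]]
    - [[0.013,-0.2,0.115],[0,0,0]]
    - [[0.016,-0.245,0.115],[0,0,0]]
    - [[0.019,-0.29,0.115],[0,0,0]]
    - [[0.022,-0.33,0.115],[0,0,0]]
    - [[0.0245,-0.36,0.115],[0,0,0]]
    - [[0.0255,-0.384,0.1],[0,0,0]]
    - [[0.0255,-0.384,0.075],[0,0,0]]
    - [[0.0255,-0.384,0.07],[0,0,0]]
    - [[0.0255,-0.384,0.07],[0,0,0]]
    - [[0.0255,-0.384,0.07],[0,0,0]]

```text
time_s: 9.32
eef_pos: [0.4747, -0.183, 0.1874]
eef_rot: [0.591, 0.807, 0.0, 0.001]
contact_force: [0.2, -0.1, -2.0]
grip_width: 0.0292
grip_force: 30.0
```

Run:
```python
from h import *
s=manip.get_state(); print(s['time_s'],s['eef_pos'],s['eef_rot'],s['contact_force'],s['qvel'].round(3))
c=snap('side','s2'); t=snap('top','t2')
a=cv2.resize(c['img'][130:190,290:370],(800,600),interpolation=cv2.INTER_CUBIC)
cv2.imwrite('pics/hov2.png',a[:,:,::-1])
```

```text
9.325 [ 0.47468981 -0.18302701  0.18735485] [5.90764010e-01 8.06844190e-01 9.26609479e-05 5.72761505e-04] [ 0.2360676  -0.09830916 -2.04905738] [-0.    -0.005  0.003 -0.001  0.002 -0.002 -0.   ]
```

View pics/hov2.png

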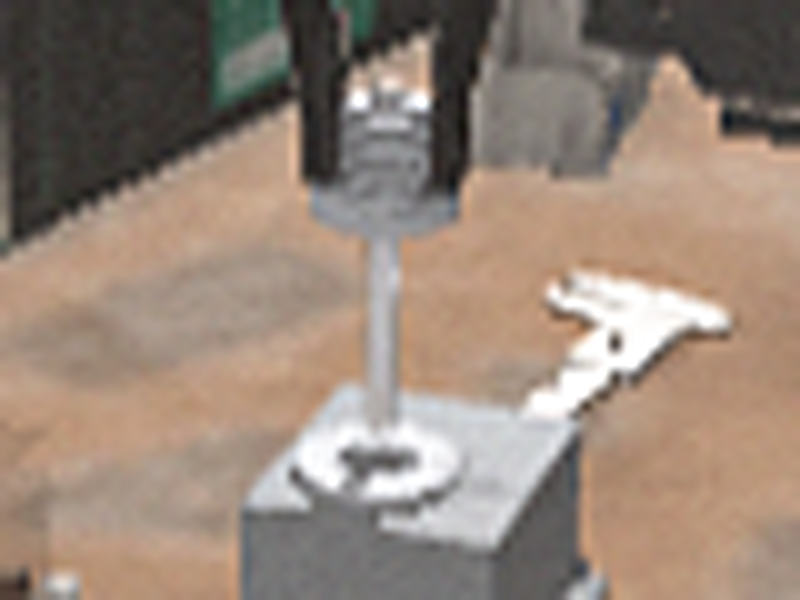

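The side view shows the rod straight above the boss, tip near crop (382,425) and hole centre near (378,460). I'll check the residual offset in subpixels.

```bash
cat >> h.py <<'E'
def proj(c,p):
    q=R.from_quat(c['orientation']).as_matrix().T@(np.array(p)-np.array(c['position']))
    K=np.array([[c['fx'],0,c['cx']],[0,c['fy'],c['cy']],[0,0,1]])
    return cv2.projectPoints(np.array([[q[0],-q[1],-q[2]]]),np.zeros(3),np.zeros(3),K,np.array(c['distortion'],float))[0][0,0]
E
python3 - <<'E'
from h import *
c=load('s2');e=manip.get_state()['eef_pos']
I=c['img'].astype(float); sat=I[...,0]-I[...,2]
us=np.arange(321,336); rows=range(156,170); m=[]
for v in rows:
    r=sat[v,us]; bg=np.median(np.r_[r[:4],r[-4:]]); w=np.clip(bg-r,0,None); w[w<.25*w.max()]=0
    m.append((w*us).sum()/w.sum())
k=np.polyfit(list(rows),m,1); print(np.round(m,2),k)
z0,z1=e[2]-.04,e[2]-.09
for z in(.15,.13,.11,.095): 
    p=proj(c,[e[0],e[1],z]); print(z,p.round(2),'meas u',np.polyval(k,p[1]).round(2))
print('view dir',ray(c,328,165)[1])
for thr in(195,205,215): print(disc(load('side0'),327,176,13,thr)[1],disc(c,327,176,13,thr)[1])
for z in(.0785,.0795): print(proj(c,[.4747,-.183,z]), onz(load('side0'),327.26,175.1,z),onz(load('top0'),372.12,192.75,z))
# px per mm
print(proj(c,[.4757,-.183,.08])-proj(c,[.4747,-.183,.08]),proj(c,[.4747,-.182,.08])-proj(c,[.4747,-.183,.08]))
E
```

```text
[328.04 326.9  327.14 327.06 327.03 327.12 327.9  327.68 327.66 327.68
 327.69 327.67 326.74 326.54] [-1.61042561e-02  3.29962933e+02]
0.15 [327.38 154.4 ] meas u 327.48
0.13 [327.25 160.45] meas u 327.38
0.11 [327.12 166.4 ] meas u 327.28
0.095 [327.02 170.8 ] meas u 327.21
view dir [ 0.412023   -0.8219743  -0.40481429]
(330.34687995910645, 176.2762107849121) (328.2794647216797, 175.11291694641113)
(327.2406396865845, 175.05590438842773) (329.3322563171387, 174.88257217407227)
(327.2582960128784, 175.2191104888916) (327.2341899871826, 175.07478427886963)
[326.86642397 175.60053856] [ 0.47530648 -0.18687882  0.0785    ] [ 0.47500765 -0.18337776  0.0785    ]
[326.8726592  175.31254792] [ 0.47435461 -0.18498685  0.0795    ] [ 0.47484065 -0.18326966  0.0795    ]
[-0.28282228 -0.06699757] [-0.14612785  0.1187667 ]
```

>>> jog_arm:
  targets:
    - [[-0.0003,-0.0003,-0.008],[0,0,0]]
    - [[-0.0003,-0.0003,-0.016],[0,0,0]]
    - [[-0.0003,-0.0003,-0.02],[0,0,0]]
    - [[-0.0003,-0.0003,-0.021],[0,0,0]]
    - [[-0.0003,-0.0003,-0.022],[0,0,0]]
    - [[-0.0003,-0.0003,-0.023],[0,0,0]]
    - [[-0.0003,-0.0003,-0.024],[0,0,0]]
    - [[-0.0003,-0.0003,-0.025],[0,0,0]]
    - [[-0.0003,-0.0003,-0.026],[0,0,0]]
    - [[-0.0003,-0.0003,-0.027],[0,0,0]]
    - [[-0.0003,-0.0003,-0.027],[0,0,0]]

```text
time_s: 10.8
eef_pos: [0.4739, -0.1835, 0.1595]
eef_rot: [0.591, 0.807, 0.0, 0.0]
contact_force: [0.8, -0.0, -1.4]
grip_width: 0.0292
grip_force: 30.0
```

>>> jog_arm:
  targets:
    - [[0,0,-0.001],[0,0,0]]
    - [[0,0,-0.002],[0,0,0]]
    - [[0,0,-0.002],[0,0,0]]

```text
time_s: 11.18
eef_pos: [0.4739, -0.1836, 0.1575]
eef_rot: [0.591, 0.807, 0.0, -0.0]
contact_force: [0.9, 0.9, -2.4]
grip_width: 0.0294
grip_force: 30.0
```

>>> jog_arm:
  targets:
    - [[0,0,-0.001],[0,0,0]]
    - [[0,0,-0.002],[0,0,0]]
    - [[0,0,-0.002],[0,0,0]]

```text
time_s: 11.55
eef_pos: [0.4739, -0.1836, 0.1554]
eef_rot: [0.591, 0.807, 0.0, -0.0]
contact_force: [1.6, 0.1, -1.8]
grip_width: 0.0291
grip_force: 30.0
```

>>> jog_arm:
  targets:
    - [[0,0,-0.002],[0,0,0]]
    - [[0,0,-0.004],[0,0,0]]
    - [[0,0,-0.004],[0,0,0]]

```text
time_s: 11.92
eef_pos: [0.4738, -0.1836, 0.1513]
eef_rot: [0.591, 0.807, 0.0, -0.0]
contact_force: [1.3, 0.7, -3.3]
grip_width: 0.0291
grip_force: 30.0
```

>>> jog_arm:
  targets:
    - [[0,0,-0.003],[0,0,0]]
    - [[0,0,-0.006],[0,0,0]]
    - [[0,0,-0.009],[0,0,0]]
    - [[0,0,-0.011],[0,0,0]]
    - [[0,0,-0.012],[0,0,0]]

```text
time_s: 12.55
eef_pos: [0.4739, -0.1836, 0.1395]
eef_rot: [0.591, 0.807, 0.0, -0.0]
contact_force: [0.5, 1.1, -0.1]
grip_width: 0.0293
grip_force: 30.0
```

Run:
```python
from h import *
s=manip.get_state(); print(s['time_s'],s['eef_pos'],s['contact_force'],s['moment'])
```

```text
12.55 [ 0.47392165 -0.18356913  0.13947358] [ 0.50179508  1.14365678 -0.11464803] [ 0.40303406 -0.51946059 -0.02946063]
```

>>> jog_arm:
  targets:
    - [[0,0,-0.002],[0,0,0]]
    - [[0,0,-0.004],[0,0,0]]
    - [[0,0,-0.006],[0,0,0]]
    - [[0,0,-0.006],[0,0,0]]

```text
time_s: 13.05
eef_pos: [0.4738, -0.1835, 0.1333]
eef_rot: [0.591, 0.807, 0.0, -0.0]
contact_force: [2.4, 1.3, -3.3]
grip_width: 0.0293
grip_force: 30.0
```

Run:
```python
from h import *
F=[]
for i in range(4):
    c=manip.camera('side'); s=manip.get_state(); F.append(np.r_[s['contact_force'],s['moment']])
snap('side','s3');print(s['eef_pos'],np.round(F,2))
a=cv2.resize(c['img'][140:185,297:357],(800,600),interpolation=cv2.INTER_CUBIC)
cv2.imwrite('pics/in.png',a[:,:,::-1])
```

```text
[ 0.4737853  -0.18353824  0.13333369] [[ 2.54  1.79 -4.31  0.5  -0.85 -0.03]
 [ 3.46  1.19 -3.67  0.54 -0.9   0.02]
 [ 1.79  1.47 -4.66  0.49 -0.94  0.  ]
 [ 2.97  2.88 -3.49  0.5  -0.92  0.  ]]
```

View pics/in.png

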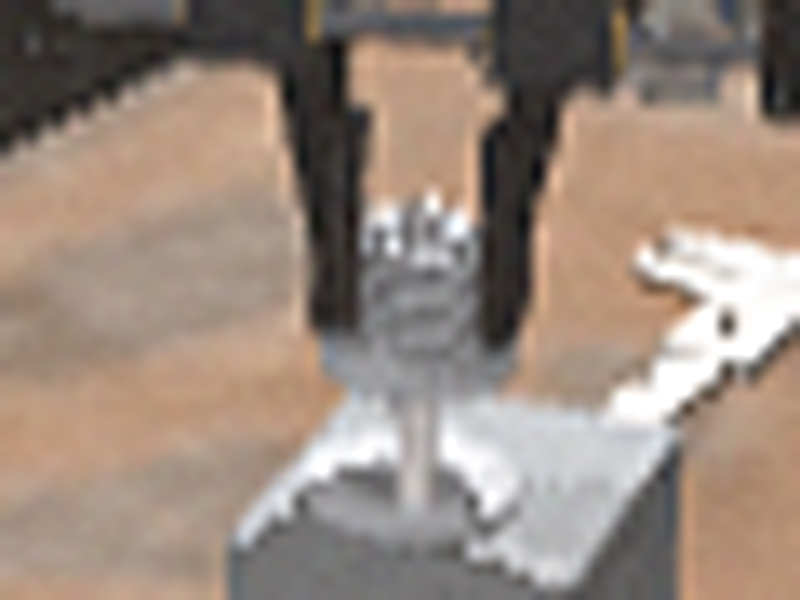

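The rod is inside the bore, since its upper end has not risen out of the barrel (crop (430,200)). There is a slight sideways load, so I'll relieve it and continue down.

>>> jog_arm:
  targets:
    - [[0.0005,0.0003,0],[0,0,0]]
    - [[0.0006,0.0003,-0.001],[0,0,0]]
    - [[0.0006,0.0003,-0.002],[0,0,0]]
    - [[0.0006,0.0003,-0.002],[0,0,0]]

```text
time_s: 13.8
eef_pos: [0.4743, -0.1834, 0.1314]
eef_rot: [0.591, 0.807, -0.0, -0.0]
contact_force: [0.6, 1.2, -1.8]
grip_width: 0.0294
grip_force: 30.0
```

>>> jog_arm:
  targets:
    - [[0,0,-0.001],[0,0,0]]
    - [[0,0,-0.002],[0,0,0]]
    - [[0,0,-0.002],[0,0,0]]

```text
time_s: 14.18
eef_pos: [0.4745, -0.1835, 0.1297]
eef_rot: [0.591, 0.807, -0.0, 0.0]
contact_force: [-0.9, 1.7, 2.8]
grip_width: 0.0296
grip_force: 30.0
```

>>> jog_arm:
  targets:
    - [[0,0,-0.001],[0,0,0]]
    - [[0,0,-0.002],[0,0,0]]
    - [[0,0,-0.002],[0,0,0]]

```text
time_s: 14.55
eef_pos: [0.4744, -0.1833, 0.1275]
eef_rot: [0.591, 0.807, -0.0, -0.0]
contact_force: [-0.5, 0.4, 0.3]
grip_width: 0.0294
grip_force: 30.0
```

>>> jog_arm:
  targets:
    - [[0,0,-0.001],[0,0,0]]
    - [[0,0,-0.002],[0,0,0]]
    - [[0,0,-0.002],[0,0,0]]

```text
time_s: 14.92
eef_pos: [0.4744, -0.1833, 0.1254]
eef_rot: [0.591, 0.807, 0.0, -0.0]
contact_force: [0.6, 0.9, 1.1]
grip_width: 0.0292
grip_force: 30.0
```

>>> jog_arm:
  targets:
    - [[0,0,-0.001],[0,0,0]]
    - [[0,0,-0.002],[0,0,0]]
    - [[0,0,-0.002],[0,0,0]]

```text
time_s: 15.3
eef_pos: [0.4744, -0.1833, 0.1234]
eef_rot: [0.591, 0.807, 0.0, -0.0]
contact_force: [0.3, 0.1, 1.4]
grip_width: 0.0292
grip_force: 30.0
```

The bottom was felt at TCP z≈0.130: the vertical force stepped up by about 4 N and the rod now slides in the stop. I'll slide the stop down towards the boss.

>>> jog_arm:
  targets:
    - [[0,0,-0.003],[0,0,0]]
    - [[0,0,-0.006],[0,0,0]]
    - [[0,0,-0.009],[0,0,0]]
    - [[0,0,-0.012],[0,0,0]]
    - [[0,0,-0.015],[0,0,0]]
    - [[0,0,-0.016],[0,0,0]]
    - [[0,0,-0.016],[0,0,0]]

```text
time_s: 16.18
eef_pos: [0.4744, -0.1832, 0.1073]
eef_rot: [0.591, 0.807, 0.0, -0.0]
contact_force: [0.3, 1.2, -0.6]
grip_width: 0.0292
grip_force: 30.0
```

>>> jog_arm:
  targets:
    - [[0,0,-0.0005],[0,0,0]]
    - [[0,0,-0.001],[0,0,0]]
    - [[0,0,-0.001],[0,0,0]]

```text
time_s: 16.55
eef_pos: [0.4745, -0.1833, 0.1066]
eef_rot: [0.591, 0.807, -0.0, 0.0]
contact_force: [-0.1, 0.9, 2.0]
grip_width: 0.0294
grip_force: 30.0
```

>>> jog_arm:
  targets:
    - [[0,0,-0.0005],[0,0,0]]
    - [[0,0,-0.001],[0,0,0]]
    - [[0,0,-0.001],[0,0,0]]

```text
time_s: 16.92
eef_pos: [0.4744, -0.1833, 0.1055]
eef_rot: [0.591, 0.807, -0.0, -0.0]
contact_force: [0.4, 0.9, 3.0]
grip_width: 0.0292
grip_force: 30.0
```

>>> jog_arm:
  targets:
    - [[0,0,-0.0003],[0,0,0]]
    - [[0,0,-0.0005],[0,0,0]]
    - [[0,0,-0.0005],[0,0,0]]

```text
time_s: 17.3
eef_pos: [0.4745, -0.1833, 0.1052]
eef_rot: [0.591, 0.807, -0.0, 0.0]
contact_force: [-1.3, 0.4, 4.2]
grip_width: 0.0293
grip_force: 30.0
```

>>> jog_arm:
  targets:
    - [[0,0,-0.0003],[0,0,0]]
    - [[0,0,-0.0005],[0,0,0]]
    - [[0,0,-0.0005],[0,0,0]]

```text
time_s: 17.68
eef_pos: [0.4745, -0.1833, 0.1051]
eef_rot: [0.591, 0.807, -0.0, 0.0]
contact_force: [-3.5, 2.6, 9.9]
grip_width: 0.0291
grip_force: 30.0
```

>>> jog_arm:
  targets:
    - [[0,0,-0.0003],[0,0,0]]
    - [[0,0,-0.0003],[0,0,0]]

```text
time_s: 17.92
eef_pos: [0.4745, -0.1833, 0.1051]
eef_rot: [0.591, 0.807, -0.0, 0.0]
contact_force: [-4.9, 3.2, 13.8]
grip_width: 0.0293
grip_force: 30.0
```

The foot is seated: z has stopped at 0.1051 while the force climbs. I'll ease off slightly and hold.

>>> jog_arm:
  targets:
    - [[0,0,0.0002],[0,0,0]]
    - [[0,0,0.0002],[0,0,0]]
    - [[0,0,0.0002],[0,0,0]]
    - [[0,0,0.0002],[0,0,0]]

```text
time_s: 18.42
eef_pos: [0.4745, -0.1833, 0.1051]
eef_rot: [0.591, 0.807, -0.0, 0.0]
contact_force: [-4.1, 2.0, 10.8]
grip_width: 0.0297
grip_force: 30.0
```

Run:
```python
from h import *
F=[]
for i in range(4):
    manip.camera('side'); s=manip.get_state(); F.append(np.r_[s['contact_force'],s['moment']])
print(s['time_s'],s['eef_pos'],s['eef_rot'],np.round(F,2))
```

```text
18.625 [ 0.47447497 -0.18330084  0.10507546] [ 5.91100647e-01  8.06597791e-01 -1.61206138e-04  4.94731696e-05] [[-3.95  1.82 11.45  0.51  0.83 -0.05]
 [-4.03  2.44 10.74  0.5   0.85  0.  ]
 [-3.91  3.22 11.18  0.48  0.83 -0.06]
 [-3.98  1.92 11.26  0.43  0.84 -0.03]]
```

>>> jog_arm:
  targets:
    - [[0,0,0],[0,0,0]]
    - [[0,0,0],[0,0,0]]
    - [[0,0,0],[0,0,0]]
    - [[0,0,0],[0,0,0]]
    - [[0,0,0],[0,0,0]]
    - [[0,0,0],[0,0,0]]
    - [[0,0,0],[0,0,0]]
    - [[0,0,0],[0,0,0]]
    - [[0,0,0],[0,0,0]]
    - [[0,0,0],[0,0,0]]
    - [[0,0,0],[0,0,0]]
    - [[0,0,0],[0,0,0]]
    - [[0,0,0],[0,0,0]]
    - [[0,0,0],[0,0,0]]
    - [[0,0,0],[0,0,0]]
    - [[0,0,0],[0,0,0]]
    - [[0,0,0],[0,0,0]]
    - [[0,0,0],[0,0,0]]
    - [[0,0,0],[0,0,0]]
    - [[0,0,0],[0,0,0]]

```text
time_s: 21.12
eef_pos: [0.4745, -0.1833, 0.1051]
eef_rot: [0.591, 0.807, -0.0, 0.0]
contact_force: [-4.2, 1.3, 11.5]
grip_width: 0.0294
grip_force: 30.0
```

>>> jog_arm:
  targets:
    - [[0,0,0],[0,0,0]]
    - [[0,0,0],[0,0,0]]
    - [[0,0,0],[0,0,0]]
    - [[0,0,0],[0,0,0]]

```text
time_s: 21.62
eef_pos: [0.4745, -0.1833, 0.1051]
eef_rot: [0.591, 0.807, -0.0, 0.0]
contact_force: [-4.0, 2.4, 10.7]
grip_width: 0.0295
grip_force: 30.0
```

>>> jog_arm:
  targets:
    - [[0,0,0.0005],[0,0,0]]
    - [[0,0,0.0005],[0,0,0]]
    - [[0,0,0.001],[0,0,0]]
    - [[0,0,0.001],[0,0,0]]
    - [[0,0,0.001],[0,0,0]]
    - [[0,0,0.001],[0,0,0]]
  gripper: 60

```text
time_s: 22.38
eef_pos: [0.4744, -0.1833, 0.1054]
eef_rot: [0.591, 0.807, -0.0, -0.0]
contact_force: [-0.2, -0.6, 0.6]
grip_width: 0.0659
grip_force: 0.0
```

>>> jog_arm:
  targets:
    - [[0,0,0.01],[0,0,0]]
    - [[0,0,0.04],[0,0,0]]
    - [[0,0,0.08],[0,0,0]]
    - [[0,0,0.12],[0,0,0]]
    - [[0,0,0.16],[0,0,0]]
    - [[0.04,-0.04,0.18],[0,0,0]]
    - [[0.08,-0.08,0.18],[0,0,0]]
    - [[0.11,-0.12,0.18],[0,0,0]]
    - [[0.12,-0.16,0.18],[0,0,0]]
    - [[0.12,-0.16,0.18],[0,0,0]]
    - [[0.12,-0.16,0.18],[0,0,0]]

```text
time_s: 23.75
eef_pos: [0.5945, -0.3426, 0.2858]
eef_rot: [0.591, 0.807, 0.0, -0.0]
contact_force: [-0.1, -0.1, 0.2]
grip_width: 0.0662
grip_force: 0.0
```

Run:
```python
from h import *
c=snap('side','s9');t=snap('top','t9');s=manip.get_state();print(s['time_s'],s['eef_pos'],s['contact_force'])
a=cv2.resize(c['img'][135:195,290:370],(400,300),interpolation=cv2.INTER_CUBIC)
b=cv2.resize(t['img'][165:225,330:410],(400,300),interpolation=cv2.INTER_CUBIC)
cv2.imwrite('pics/end.png',np.hstack([a,b])[:,:,::-1])
```

```text
23.85 [ 0.59461857 -0.34196596  0.28624062] [-0.5723905  -0.28421426  0.29021248]
```

View pics/end.png

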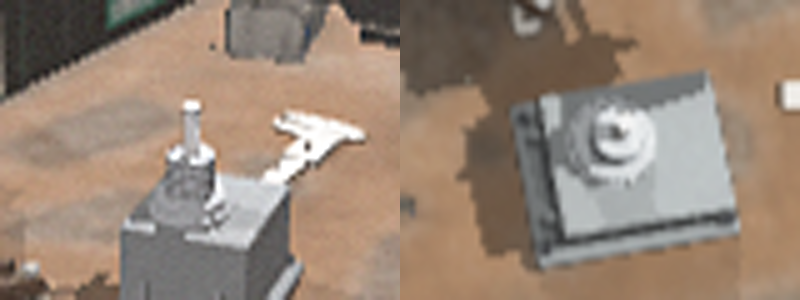

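The final view shows the foot flat on the boss and the rod upright, sticking about 34 mm out of the barrel (side crop (190,120)). That fits a depth of about 45 mm, well below the 12 mm step. The gripper is clear.

```bash
python3 -c "
from workcell import manip
print(manip.job_done())"
```

```text
the job is handed in; nothing more can be done
None
```

I handed the job in at about 24 s: the smallest gauge stands in the hole with its rod on the true bottom (about 45 mm deep by feel), its stop held on the boss with about 11 N for over 2 s, and the robot clear of it.

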